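# Present the spice ball over the pan

## Robot

A 6-joint arm with a two-finger parallel gripper is mounted at the origin on a cart in front of the work surface, level with it; the furniture and walls round the work are solid. World frame = base frame: x ahead of the robot, y to its left, z up, the work surface at z = 0. Lengths are in m, angles in rad, forces in N, time in s.
With the tool pointing down it reaches from about 0.4 to 0.925 m from the base axis. Payload 3.4 kg.
Tool frame: the origin (TCP) lies on the centre line of the jaws, within the pads' length; the fingertips stand 25 mm ahead of it and the grasp point (between the pads) lies 6 mm ahead of it (env.tip_extent is the distance from the TCP to the fingertips, in m); z points along the fingers, y is the direction in which the jaws open and shut (so a half turn about z gives the same grasp; the last joint's range is limited). The gripper opens to 85 mm and grips with 20 to 120 N. Pads are 22 mm wide; open, the fingers measure 114 mm over their backs; the gripper's body (76 mm by 85 mm) begins 54 mm behind the grasp point. The pads swing forward as they close: fully open they stand 13 mm farther back than shut.
Start: joints at [-1.206, 0.307, 1.506, -0, 1.328, -0.073], TCP at [0.244, -0.521, 0.256] pointing down, gripper open.
Joint ranges: [-3.12, 3.12], [-1.05, 2.28], [0.14, 2.33], [-1.42, 4.57], [0.1, 2.73], [-2.68, 2.68]. Speed limits (rad/s): [2.57, 2.57, 3.14, 3.14, 3.14, 3.14].

## Interface

Orientations are given as a unit quaternion [x, y, z, w].
In Python, from plant import sensors, get_image, workorder, look_for, env gives the robot as it stands.
- The arm moves only by the shell command python3 -m handwheel 'ROWS' [FORCE]. ROWS is JSON, a list of rows, each a list of 5 numbers: the shift along the world's x, y, z in cm, then the turn about the world's z in degrees, then the opening, from 0 (shut) to 1 (fully open). A call has 1 to 10 rows; each row shifts and turns the commanded pose from where the row before left it; what a row does not reach is not made up. A row lasts 1/10 s, in which the tool goes at most 50 mm and 8.59 degrees, less where a joint would pass 70% of its speed; a pose out of reach is approached as far as the arm can. A call with a gripper value outside its range is refused whole. The fingers move at their own pace and stop on an object; FORCE is the grip in N (left out, the last holds). Time passes only in rows, so rows that do not move let the fingers close. It gives the time, the measured TCP pose, the force and the opening at its end, in the units of the state.
- sensors.observe(): the state, without advancing time (a new reading comes with each control period).
- get_image(name): name is "side" or "top"; returns a dict with "frame" (384x512x3 uint8, red, green, blue), "fx", "fy", "cx", "cy" (pixels), "T" (4x4, takes a point from camera to world coordinates). Camera axes: x right, y down, z forward; pixel columns grow to the right and rows downward; lengths in m; the calibration is good to about 2 mm. A picture is of the moment at which its call begins. There is no depth.
- workorder.close_job(): hands the job in, once; it reports no verdict.
Trained networks look in the newest picture that a camera, given by its name, has taken for a name from the list of things; names that differ only in an ending like _2 or _b are one class to them, and where a whole thing is asked for, a point or a joint stands for the part that bears it (a point fixed in the world has none). Each returns a list of dicts, best first, with "p" (0 to 1); they miss things now and then, are a little off and sometimes report something else, mostly with a low value. They report only what shows in the picture. A call takes as long as a camera call.
- look_for(camera, name): "point" ([x, y, z] in m, in the coordinates of the camera as it stood for that picture, good to about 4 mm: the middle of the surface that is visible of it).
The state is a dict: "time": time; "qpos": joint angles; "dq": joint speeds; "tau": joint torques, N m; "tcp_pos": TCP position; "tcp_rot": TCP orientation; "wrist_force": force on the tool from outside, world axes, zero at the start; "wrist_torque": the same for the moment, N m; "grip_width": finger opening in m.
Only numpy, scipy, OpenCV 4.12 (cv2) and the standard library are available. Lean on these libraries where they do the work, as an engineer would, in place of code of your own. Each camera call takes 0.05 s, during which the arm holds its last target.

## Task

Take the shallow steel dish that carries the loose spice ball by its arched handle, bring it over the middle of the small low open pan with its underside about 5 cm above the rim, and turn it a quarter turn so that its pouring lip, which now faces left, points along the length of the pan to the pan's end nearest the robot. Keep the dish level and moving smoothly so that the ball never rolls out past the ring pressed into its floor; do not touch the ball or disturb the pan or the things standing around. Finish still holding the dish there, level and still and clear of the pan, with the ball resting inside the ring: do not put it down, tip it or let go.

Things in the scene. Friction and masses are not known exactly. Their poses are not given: they have to be found in the camera images.
- dish: round shallow plain steel dish, 122 mm across, rim 22 mm high, 0.26 kg, on a flat foot 80 mm across; origin at the centre of its underside, +x to the pouring lip (at first within 20 degrees of left), y along the arched handle, z up. Dish and pan may swap sides. The floor is a 9 degree cone with a flat middle 16 mm across
- dish_grip (a point): centre of the black flat-sided grip bar at the top of the arched handle: 60 mm long (along dish y), 12 mm thick (along dish x), 16 mm high, centre 97 mm above the dish's underside and right above the dish's middle. Thin legs run from its ends down to the rim at dish y = +-60 mm. Grip across the 12 mm from above; 40 mm free between bar and ball
- dish_lip (a point): tip of the dish's pouring lip, 30 mm wide, 75 mm from the dish's middle along its +x, 22 mm above the underside
- dish_mid (a point): middle of the dish's floor, 8 mm above its underside, where the ball rests; when the dish is level the ball rolls back here. A thin dark ring line of radius 28 mm is pressed into the floor round it
- ball: spice infuser: loose hollow steel ball, 36 mm across, dotted with small holes, about 60 g, lying in the middle of the dish; origin at its centre
- pan: small low open steel pan (the smallest and lowest of the three pans), 108 mm wide (its x), 176 mm long (its y), 65 mm high, empty, standing loose on the hob; origin at the centre of its underside. Its long axis points roughly to the robot (within about 15 degrees); its +y points to the end nearest the robot
- deep_pan: bystander: open steel pan 162x176x100 mm at the back left; origin under its centre
- lidded_pan: bystander: steel pan with lid, 164x178x125 mm, at the back right; origin under its centre
- pepper_mill: bystander: wooden pepper mill 58 mm across, 160 mm high, at the back in the middle; origin under its centre
- timer: bystander: round white kitchen timer 68 mm across, 50 mm high, between and in front of the dish's and the pan's places; origin under its centre
- thermometer: bystander: dial thermometer 188 mm long (its y) and 46 mm wide, 11 mm high, lying between the dish's and the pan's places; origin under its centre
- gas_lighter: bystander: long gas lighter 230 mm long (its y), 30 mm wide, 17 mm high, lying at the left edge of the hob; origin under its centre
- label_tape: bystander: roll of tape in a small steel dispenser 109x47x77 mm on the bench to the right, 16 mm lower than the hob; origin under its centre

How it is judged:
By the outcome, as a careful person would: the job done as asked, in the order asked, and still so for the second after the job is handed in, while the arm keeps its last pose, push and grip.
It also fails if it takes over 48 s, if anything falls off the work surface, if the arm or the gripper's body presses on something with over 40 N, if the wrist force passes 120 N, or if a joint passes its speed limit or range.

## Working session

There is one attempt and no reset: what is moved stays moved. The work goes in short steps, Python scripts to look and compute and a shell command to move; the robot and the scene stay as the last step left them, time stands still between calls to the robot, and variables do not carry over. Pictures are saved under pics/ and viewed, and the job is handed in when it is done.

```bash
mkdir -p pics; ls; python3 - <<'E'
from plant import sensors,get_image,look_for,env
import cv2,numpy as np
print(sensors.observe(), env.tip_extent)
for c in ["top","side"]:
    d=get_image(c); cv2.imwrite(f"pics/{c}0.png",d["frame"][:,:,::-1]); T=np.array(d["T"]);print(c,d["fx"],d["fy"],d["cx"],d["cy"],T.round(3).tolist())
    for n in ["dish","dish_grip","dish_lip","dish_mid","ball","pan","timer","thermometer","deep_pan","lidded_pan","pepper_mill"]:
        r=look_for(c,n)
        for q in r[:2]:
            p=np.array(q["point"]);w=T[:3,:3]@p+T[:3,3]
            print(n,round(q["p"],2),w.round(3),(d["fx"]*p[0]/p[2]+d["cx"]).round(),(d["fy"]*p[1]/p[2]+d["cy"]).round())
E
```

```text
pics
{'time': 0.0, 'qpos': array([-1.20550719e+00,  3.07570078e-01,  1.50763629e+00, -2.98651671e-05,
        1.32841612e+00, -7.35281666e-02]), 'dq': array([-4.91319867e-04,  9.92674363e-04, -3.27833324e-04, -4.66714611e-04,
        7.87802490e-05,  1.49610803e-03]), 'tau': array([-5.47237978e-04, -4.57552207e+01, -2.51913732e+01, -3.17601061e-04,
        1.31093795e-02,  6.58847803e-07]), 'tcp_pos': array([ 0.24402695, -0.51995002,  0.25539666]), 'tcp_rot': array([ 9.76025043e-01,  2.17655888e-01, -1.61870460e-04, -1.00202976e-03]), 'wrist_force': array([-0.40871746, -0.16025527,  0.57527437]), 'wrist_torque': array([ 0.02278251, -0.02746286,  0.01809547]), 'grip_width': 0.08545194826319358} 0.025
top 358.49565387654286 358.49565387654286 259.9395509705387 184.78781185875593 [[0.023, -0.995, 0.101, 0.492], [-1.0, -0.023, -0.002, -0.003], [0.005, -0.101, -0.995, 1.058], [0.0, 0.0, 0.0, 1.0]]
dish 0.88 [ 0.491 -0.15   0.017] 309.0 223.0
dish_grip 0.56 [ 0.49  -0.151  0.012] 309.0 223.0
dish_lip 0.66 [ 0.49  -0.148  0.017] 308.0 223.0
dish_mid 0.9 [ 0.488 -0.148  0.012] 308.0 224.0
ba
[... 483 characters left out ...]
.681, -0.62, 0.389, -0.607], [-0.008, -0.538, -0.843, 1.372], [0.0, 0.0, 0.0, 1.0]]
dish 0.51 [ 0.493 -0.148  0.009] 213.0 219.0
dish_grip 0.93 [ 0.49  -0.151  0.008] 212.0 219.0
dish_lip 0.73 [ 0.492 -0.155  0.013] 211.0 219.0
dish_lip 0.22 [0.409 0.037 0.031] 233.0 169.0
dish_mid 0.69 [ 0.491 -0.152  0.01 ] 212.0 219.0
ball 0.61 [ 0.495 -0.167  0.037] 209.0 219.0
pan 0.85 [0.53  0.199 0.027] 288.0 161.0
thermometer 0.51 [0.675 0.049 0.008] 291.0 213.0
deep_pan 0.67 [0.755 0.214 0.012] 339.0 196.0
deep_pan 0.3 [0.674 0.049 0.011] 291.0 213.0
lidded_pan 0.95 [ 0.789 -0.137  0.102] 282.0 259.0
pepper_mill 0.57 [0.758 0.038 0.087] 310.0 218.0
pepper_mill 0.52 [ 0.791 -0.134  0.103] 283.0 259.0
```

```bash
python3 - <<'E'
import cv2
a=cv2.imread("pics/top0.png")
cv2.imwrite("pics/topz.png",cv2.resize(a[150:300,150:360],None,fx=3.8,fy=3.8,interpolation=cv2.INTER_CUBIC))
a=cv2.imread("pics/side0.png")
cv2.imwrite("pics/sidez.png",cv2.resize(a[120:280,150:350],None,fx=3.7,fy=3.7,interpolation=cv2.INTER_CUBIC))
E
```

```text
(no output)
```

View pics/top0.png

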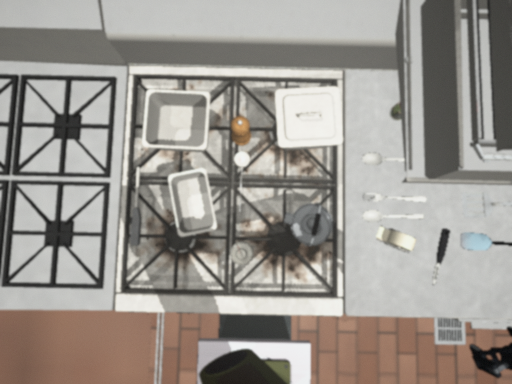

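View pics/topz.png

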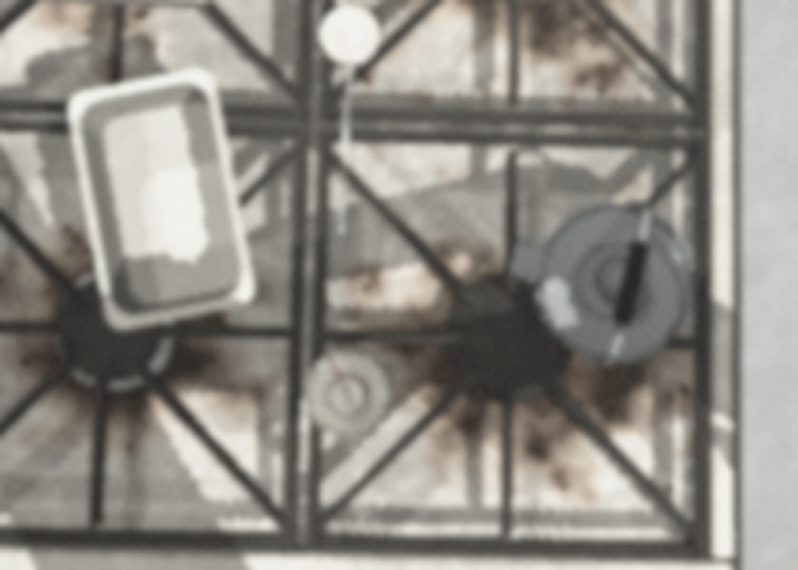

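View pics/sidez.png

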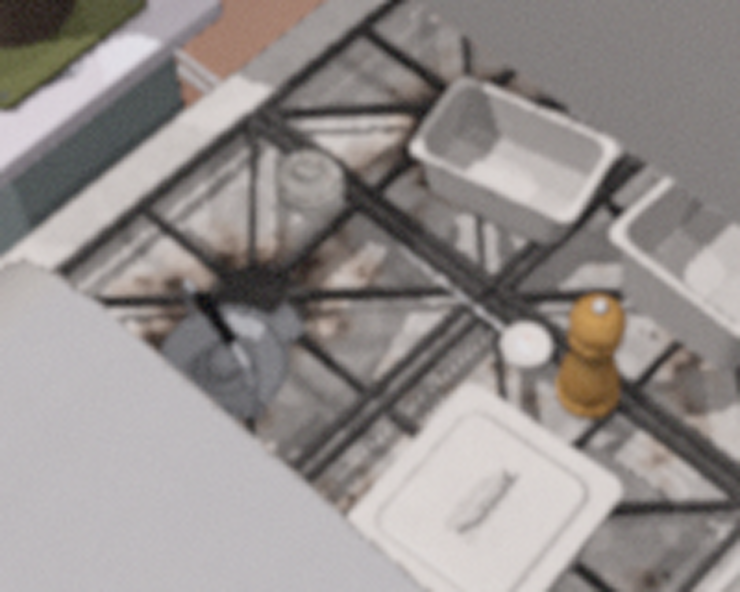

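The top view shows the dish on the right (centre ~(311,225)), with its dark bar from ~(318,214) to (314,234) and its lip at ~(288,219). The pan is on the left (rim centre ~(192,202)), and the timer (242,253) stands between them. Next I'll get precise measurements.

```bash
cat > h.py <<'E'
import numpy as np,cv2
def ray(d,u,v):
    T=np.array(d["T"]);r=T[:3,:3]@np.array([(u-d["cx"])/d["fx"],(v-d["cy"])/d["fy"],1]);return T[:3,3],r
def atz(d,u,v,z):
    o,r=ray(d,u,v);return o+r*(z-o[2])/r[2]
def proj(d,p):
    T=np.array(d["T"]);c=T[:3,:3].T@(np.array(p)-T[:3,3]);return d["fx"]*c[0]/c[2]+d["cx"],d["fy"]*c[1]/c[2]+d["cy"]
def tri(ds,ps):
    A=np.zeros((3,3));b=np.zeros(3)
    for d,p in zip(ds,ps):
        o,r=ray(d,*p);r=r/np.linalg.norm(r);P=np.eye(3)-np.outer(r,r);A+=P;b+=P@o
    x=np.linalg.solve(A,b);return x
E
python3 - <<'E'
from h import *
from plant import get_image
t=get_image("top");s=get_image("side")
cs=[]
for d,(x0,x1,y0,y1),n in [(t,(308,326,208,240),"t"),(s,(196,216,190,216),"s")]:
    g=cv2.cvtColor(d["frame"],cv2.COLOR_RGB2GRAY)[y0:y1,x0:x1].astype(float)
    thr=60;k,l,st,c=cv2.connectedComponentsWithStats((g<thr).astype(np.uint8))
    i=1+np.argmax(st[1:,4]);m=l==i
    v,u=np.nonzero(m);w=(np.maximum(0,80-g))[m];cu,cv_=np.average(u,weights=w)+x0,np.average(v,weights=w)+y0
    e,V=np.linalg.eigh(np.cov(u,v));print(n,cu,cv_,len(u),st[i],V[:,1],np.sqrt(e)*12**.5);cs.append((cu,cv_,V[:,1]))
X=tri([t,s],[c[:2] for c in cs]);print("bar",X.round(4),proj(t,X),proj(s,X),"z0.1:",atz(t,*cs[0][:2],.103).round(4),atz(s,*cs[1][:2],.103).round(4))
z=.103
a=atz(t,cs[0][0]-8*cs[0][2][0],cs[0][1]-8*cs[0][2][1],z);b=atz(t,cs[0][0]+8*cs[0][2][0],cs[0][1]+8*cs[0][2][1],z)
d=b-a;print("bar dir deg (mod180)",np.degrees(np.arctan2(d[1],d[0])))
lz=lambda u,v:(150+(u+.5)/3.8-.5,150+(v+.5)/3.8-.5)
print("lip",atz(t,*lz(518,262),.022).round(3),"dish centre by outline",atz(t,*lz(615,284),.022).round(3))
# pan rim: bright mask
g=cv2.cvtColor(t["frame"],cv2.COLOR_RGB2GRAY)
C=[atz(t,*lz(*p),.065) for p in [(68,88),(211,67),(258,297),(116,332)]]
print(np.round(C,3),"c",np.mean(C,0).round(4))
for i in range(4):
    e=C[(i+1)%4]-C[i];print(np.linalg.norm(e).round(3),np.degrees(np.arctan2(e[1],e[0])).round(1))
p=np.mean(C,0)
im=cv2.resize(t["frame"][150:300,150:360],None,fx=3.8,fy=3.8,interpolation=cv2.INTER_CUBIC)[:,:,::-1].copy()
im2=cv2.resize(s["frame"][120:280,150:350],None,fx=3.7,fy=3.7,interpolation=cv2.INTER_CUBIC)[:,:,::-1].copy()
ax=C[2]-C[1]+C[3]-C[0];ax/=np.linalg.norm(ax);bx=np.array([-ax[1],ax[0],0])
Q=[p+ax*i*.088+bx*j*.054 for i,j in[(1,1),(1,-1),(-1,-1),(-1,1)]]
print("pan +y dir",np.degrees(np.arctan2(ax[1],ax[0])))
for img,d,f,o in[(im,t,3.8,(150,150)),(im2,s,3.7,(150,120))]:
    pts=np.array([[(a-o[0]+.5)*f-.5,(b-o[1]+.5)*f-.5] for a,b in[proj(d,q) for q in Q]],int);cv2.polylines(img,[pts],True,(0,0,255),1)
cv2.imwrite("pics/o1.png",im);cv2.imwrite("pics/o2.png",im2)
E
```

```text
t 315.5221395678356 224.5522493800921 85 [ 4  6  8 21 85] [-0.23151643  0.97283099] [ 4.25638667 20.33081396]
s 209.2823287926852 200.09628662063818 138 [  6   0  14  23 138] [-0.21355772  0.97693045] [10.80540436 19.45597312]
bar [ 0.4883 -0.1497  0.126 ] (np.float64(314.8415182834975), np.float64(223.848002493512)) (np.float64(208.50061391376593), np.float64(200.06823870029277)) z0.1: [ 0.4863 -0.1551  0.103 ] [ 0.4782 -0.1396  0.103 ]
bar dir deg (mod180) 166.97587542668575
lip [ 0.501 -0.083  0.022] dish centre by outline [ 0.486 -0.156  0.022]
[[0.62  0.253 0.065]
 [0.638 0.149 0.065]
 [0.471 0.108 0.065]
 [0.444 0.21  0.065]] c [0.5435 0.18   0.065 ]
0.106 -80.2
0.172 -166.4
0.105 105.1
0.182 13.8
pan +y dir -166.33617168864868
```

View pics/o1.png

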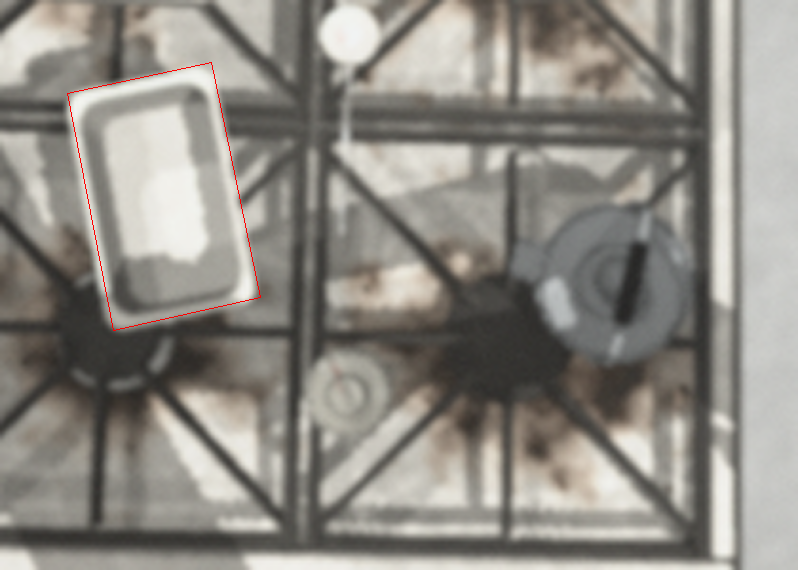

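View pics/o2.png

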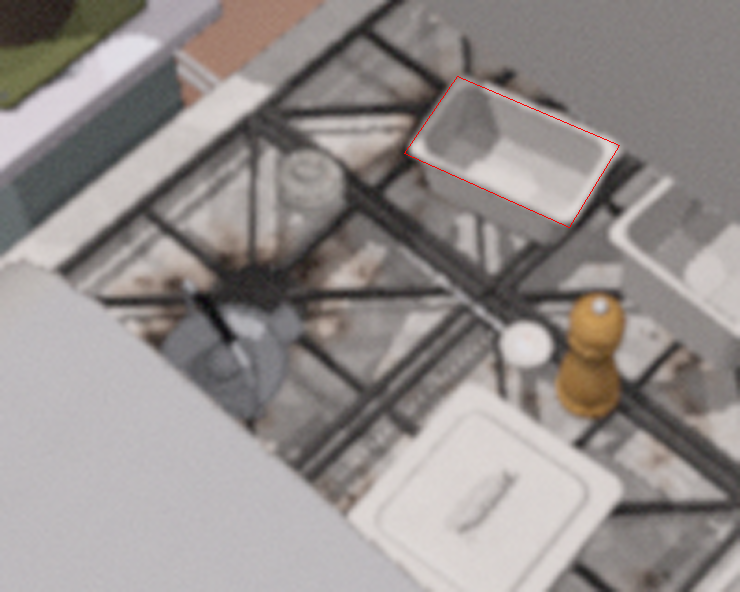

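```bash
python3 - <<'E'
from h import *
from plant import get_image
t=get_image("top");s=get_image("side")
ims=[]
def seg(A,B):return [A+(B-A)*k for k in np.linspace(0,1,2)]
for d,(x0,x1,y0,y1),f,n in[(t,(280,340,195,250),10,"t"),(s,(185,240,185,240),10,"s")]:
    for tag in "ab":
        im=cv2.resize(d["frame"][y0:y1,x0:x1],None,fx=f,fy=f,interpolation=cv2.INTER_CUBIC)[:,:,::-1].copy()
        if tag=="b":
            c=np.array([.4865,-.1545,0]);th=np.radians(77);ex=np.array([np.cos(th),np.sin(th),0]);ey=np.array([-ex[1],ex[0],0]);ez=np.array([0,0,1])
            P=lambda p:tuple(int((a-o+.5)*f) for a,o in zip(proj(d,p),(x0,y0)))
            q=[c+ex*i*.006+ey*j*.03+ez*.105 for i,j in[(1,1),(1,-1),(-1,-1),(-1,1)]]
            cv2.polylines(im,[np.array([P(x) for x in q])],True,(0,0,255),1)
            for r,z in((.061,.022),(.028,.01)):
                cv2.polylines(im,[np.array([P(c+r*(ex*np.cos(a)+ey*np.sin(a))+ez*z) for a in np.linspace(0,6.28,40)])],True,(0,255,0),1)
            cv2.circle(im,P(c+ex*.075+ez*.022),3,(255,0,0),-1)
        ims.append(im)
cv2.imwrite("pics/g1.png",ims[1]);cv2.imwrite("pics/g2.png",ims[3])
E
```

```text
(no output)
```

View pics/g1.png

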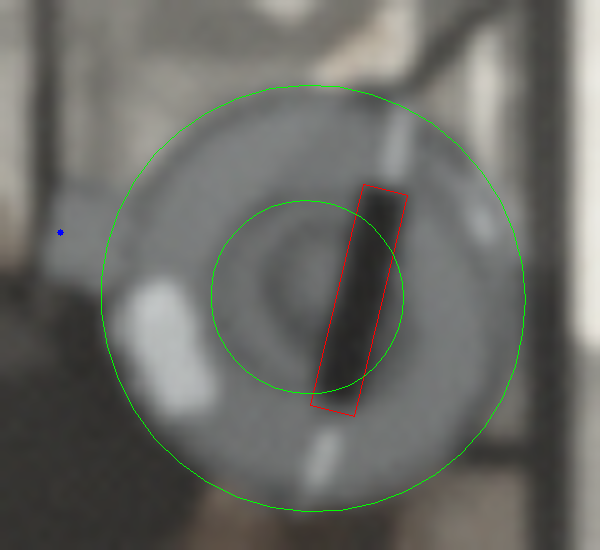

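View pics/g2.png

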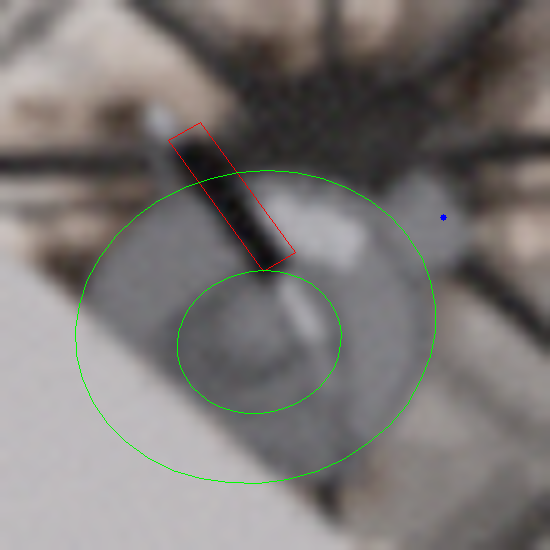

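```bash
python3 -m handwheel '[[1,1.5,0,-2,0.6],[2.5,3.8,0,-4,0.6],[2.7,4,0,-4,0.6],[2.7,4,0,-4,0.6],[2.7,4,0,-4,0.6],[2.7,4,0,-4,0.6],[2.7,4,0,-4,0.6],[2.7,4,0,-4,0.6],[2.7,4,0,-4,0.6],[1.8,3.1,0,-4,0.6]]'; python3 -m handwheel '[[0,0,0,0,0.6],[0,0,0,0,0.6]]';python3 -c "
from plant import sensors;import numpy as np
o=sensors.observe();q=o['tcp_rot'];print(o['time'],o['tcp_pos'],np.degrees(2*np.arctan2(q[1],q[0]))-90,q,o['grip_width'])"
```

```text
time: 2.4
tcp_pos: [0.4878, -0.1542, 0.2566]
tcp_rot: [0.994, -0.113, 0.001, -0.0]
wrist_force: [0.9, -0.2, -1.2]
grip_width: 0.0514
time: 2.6
tcp_pos: [0.4865, -0.1559, 0.2563]
tcp_rot: [0.994, -0.11, -0.0, 0.0]
wrist_force: [-0.8, -0.6, -0.3]
grip_width: 0.0511
2.6 [ 0.48647099 -0.15588781  0.25628785] -102.67090533006562 [ 9.93892816e-01 -1.10349314e-01 -1.35228851e-04  2.84394027e-04] 0.051140263146923645
```

```bash
python3 -m handwheel '[[0,0,-1,0,0.6],[0,0,-2,0,0.6],[0,0,-2,0,0.6],[0,0,-2,0,0.6],[0,0,-2,0,0.6],[0,0,-1.3,0,0.6],[0,0,0,0,0.6],[0,0,0,0,0.6]]'; python3 - <<'E'
from h import *
from plant import get_image
for n,(x0,x1,y0,y1) in(("top",(250,370,165,255)),("side",(155,265,145,245))):
    f=get_image(n)["frame"];cv2.imwrite(f"pics/d_{n}.png",cv2.resize(f[y0:y1,x0:x1,::-1],None,fx=6,fy=6,interpolation=cv2.INTER_CUBIC))
E
```

```text
time: 3.4
tcp_pos: [0.4856, -0.1576, 0.153]
tcp_rot: [0.994, -0.113, -0.001, -0.0]
wrist_force: [0.1, 0.8, 0.8]
grip_width: 0.0513
```

View pics/d_side.png

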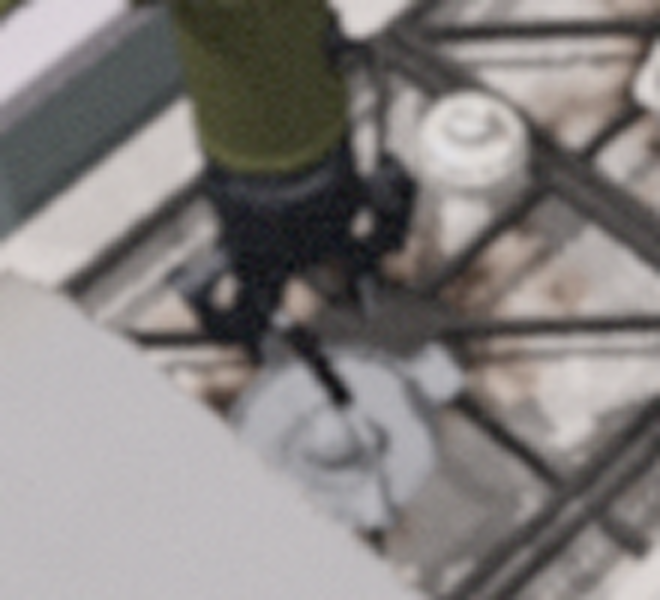

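View pics/d_top.png

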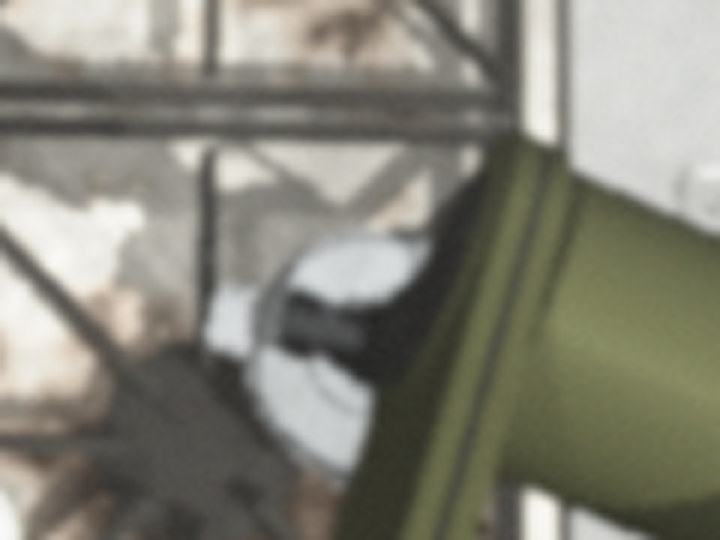

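In the side picture the fingers straddle the bar (tips ~(198,203) and (217,197), bar ~(208,206)). Next I'll go down and close gently.

```bash
python3 -m handwheel '[[0,0,-1,0,0.6],[0,0,-1,0,0.6],[0,0,-1,0,0.6],[0,0,-1,0,0.5],[0,0,-0.6,0,0.45],[0,0,-0.4,0,0.4],[0,0,0,0,0.35],[0,0,0,0,0.3],[0,0,0,0,0.27],[0,0,0,0,0.24]]' 25; python3 -m handwheel '[[0,0,0,0,0.22],[0,0,0,0,0.2],[0,0,0,0,0.18],[0,0,0,0,0.16],[0,0,0,0,0.14],[0,0,0,0,0.12],[0,0,0,0,0.1],[0,0,0,0,0.05],[0,0,0,0,0],[0,0,0,0,0]]' 25
```

```text
time: 4.5
tcp_pos: [0.4866, -0.1567, 0.1037]
tcp_rot: [0.994, -0.112, 0.0, 0.0]
wrist_force: [-0.3, 0.3, 0.0]
grip_width: 0.0204
time: 5.5
tcp_pos: [0.4864, -0.1567, 0.1034]
tcp_rot: [0.994, -0.112, 0.0, 0.0]
wrist_force: [0.3, -1.4, 1.1]
grip_width: 0.0117
```

```bash
python3 -m handwheel '[[0,0,0,0,0],[0,0,0,0,0],[0,0,0,0,0]]' 70; python3 -m handwheel '[[0,0,0.1,0,0],[0,0,0.2,0,0],[0,0,0.4,0,0],[0,0,0.6,0,0],[0,0,0.6,0,0],[0,0,0.4,0,0],[0,0,0.2,0,0],[0,0,0.1,0,0],[0,0,0,0,0],[0,0,0,0,0]]'; cat > look.py <<'E'
import sys
from h import *
from plant import get_image,sensors
n=sys.argv[1]
o=sensors.observe();q=o['tcp_rot'];print(o['time'],o['tcp_pos'].round(4),"yaw",np.degrees(2*np.arctan2(q[1],q[0]))-90,o['wrist_force'].round(2),o['wrist_torque'].round(3))
u,v=proj(get_image("side"),o['tcp_pos']-[0,0,.08]);a,b=max(0,int(u)-55),max(0,int(v)-50)
f=get_image("side")["frame"];S=cv2.resize(f[b:b+100,a:a+100,::-1],(400,400),interpolation=cv2.INTER_CUBIC)
t=get_image("top");u,v=proj(t,o['tcp_pos']-[0,0,.08]);c,d=int(u)-50,int(v)-50
T=cv2.resize(t["frame"][d:d+100,c:c+100,::-1],(400,400),interpolation=cv2.INTER_CUBIC)
print("side off",a,b,"top off",c,d);cv2.imwrite(f"pics/{n}.png",np.hstack([S,T]))
E
python3 look.py l1
```

```text
time: 5.8
tcp_pos: [0.4865, -0.1567, 0.1035]
tcp_rot: [0.994, -0.112, 0.0, 0.0]
wrist_force: [-0.4, -3.0, 2.5]
grip_width: 0.0108
time: 6.8
tcp_pos: [0.4861, -0.1565, 0.1292]
tcp_rot: [0.994, -0.112, -0.0, -0.0]
wrist_force: [-0.4, -1.2, -3.6]
grip_width: 0.011
6.8 [ 0.4861 -0.1565  0.1292] yaw -102.86364442121297 [-0.42 -1.23 -3.59] [ 0.056 -0.007  0.009]
side off 153 163 top off 262 174
```

View pics/l1.png

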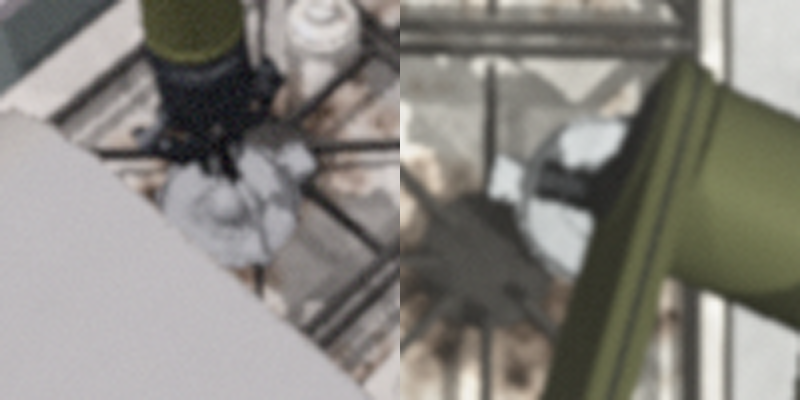

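```bash
python3 -m handwheel '[[0,0,0.2,0,0],[0,0,0.5,0,0],[0,0,0.8,0,0],[0,0,1,0,0],[0,0,1,0,0],[0,0,1,0,0],[0,0,1,0,0],[0,0,1,0,0],[0,0,0.8,0,0],[0,0,0.6,0,0]]'; python3 -m handwheel '[[0,0,0.4,0,0],[0,0,0.3,0,0],[0,0,0.2,0,0],[0,0,0.1,0,0],[0,0,0,0,0],[0,0,0,0,0],[0,0,0,0,0]]';python3 look.py l2
```

```text
time: 7.95
tcp_pos: [0.4865, -0.1566, 0.2093]
tcp_rot: [0.994, -0.112, 0.0, 0.0]
wrist_force: [0.1, 0.4, -3.0]
grip_width: 0.0109
time: 8.65
tcp_pos: [0.4861, -0.1565, 0.218]
tcp_rot: [0.994, -0.112, -0.0, -0.0]
wrist_force: [-0.5, -0.1, -2.9]
grip_width: 0.0108
8.65 [ 0.4861 -0.1565  0.218 ] yaw -102.85999732327977 [-0.49 -0.1  -2.95] [-0.003  0.033 -0.007]
side off 151 149 top off 268 174
```

View pics/l2.png

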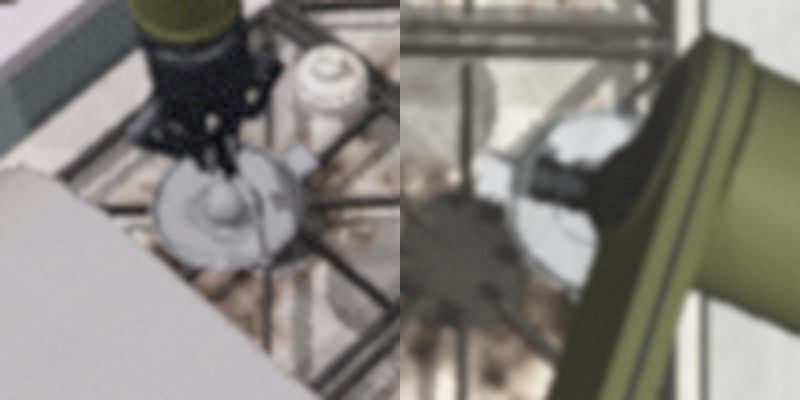

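```bash
python3 -m handwheel '[[0,0.1,0,0.5,0],[0,0.2,0,1,0],[0.1,0.3,0,1.5,0],[0.1,0.5,0,2,0],[0.1,0.7,0,2.5,0],[0.1,0.8,0,3,0],[0.2,0.9,0,3,0],[0.2,1,0,3,0],[0.2,1,0,3,0],[0.2,1,0,3,0]]'; python3 -m handwheel '[[0.2,1,0,3,0],[0.2,1,0,3,0],[0.2,1,0,3,0],[0.2,1,0,3,0],[0.2,1,0,3,0],[0.2,1,0,3,0],[0.2,1,0,3,0],[0.2,1,0,3,0],[0.2,1,0,3,0],[0.2,1,0,3,0]]'; python3 -m handwheel '[[0.2,1,0,3,0],[0.2,1,0,3,0],[0.2,1,0,3,0],[0.2,1,0,3,0],[0.2,1,0,3,0],[0.2,1,0,3,0],[0.2,1,0,3,0],[0.2,1,0,3,0],[0.2,1,0,3,0],[0.2,1,0,3,0]]'; python3 -m handwheel '[[0.1,1,0,3,0],[0.1,1,0,3,0],[0.1,1,0,3,0],[0.1,1,0,3,0],[0.1,0.9,0,3,0],[0,0.7,0,3,0],[0,0.6,0,3,0],[0,0.4,0,3,0],[0,0.3,0,2.5,0],[0,0.2,0,2.5,0]]'; python3 -m handwheel '[[0,0.1,0,2,0],[0,0,0,1.5,0],[0,0,0,1,0],[0,0,0,0.5,0],[0,0,0,0,0],[0,0,0,0,0],[0,0,0,0,0]]'; python3 look.py l3
```

```text
time: 9.8
tcp_pos: [0.4984, -0.0907, 0.2183]
tcp_rot: [0.996, 0.086, 0.0, -0.0]
wrist_force: [-0.4, 0.4, -2.2]
grip_width: 0.0109
time: 10.8
tcp_pos: [0.5183, 0.0093, 0.2183]
tcp_rot: [0.94, 0.341, 0.0, -0.0]
wrist_force: [0.3, -0.2, -2.4]
grip_width: 0.0106
time: 11.8
tcp_pos: [0.5382, 0.1093, 0.2183]
tcp_rot: [0.82, 0.573, -0.0, -0.0]
wrist_force: [-0.5, 0.4, -3.3]
grip_width: 0.0109
time: 12.8
tcp_pos: [0.543, 0.1802, 0.2182]
tcp_rot: [0.65, 0.76, -0.0, -0.0]
wrist_force: [0.0, -0.0, -3.9]
grip_width: 0.0107
time: 13.5
tcp_pos: [0.5433, 0.1804, 0.2183]
tcp_rot: [0.618, 0.786, -0.0, -0.0]
wrist_force: [-0.4, -0.4, -3.3]
grip_width: 0.0106
13.5 [0.5433 0.1804 0.2183] yaw 13.630468615229148 [-0.43 -0.35 -3.3 ] [0.009 0.045 0.016]
side off 234 97 top off 137 149
```

View pics/l3.png

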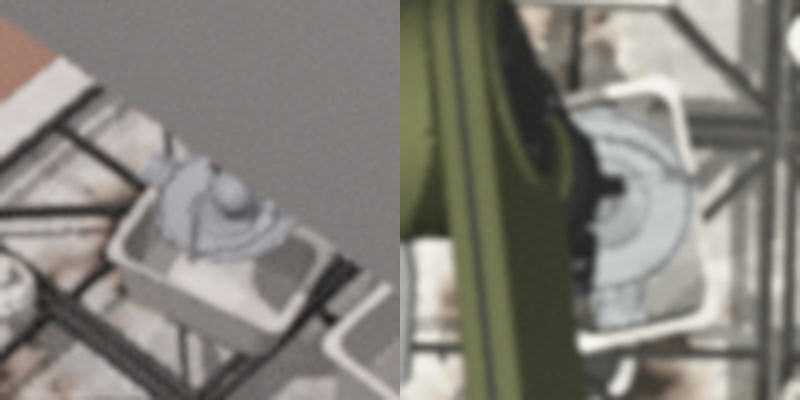

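```bash
python3 -m handwheel '[[0,0,0,0,0],[0,0,0,0,0],[0,0,0,0,0],[0,0,0,0,0],[0,0,0,0,0],[0,0,0,0,0],[0,0,0,0,0],[0,0,0,0,0],[0,0,0,0,0],[0,0,0,0,0]]';  python3 - <<'E'
from h import *
from plant import get_image
out=[]
for nm,(a,b) in(("side",(234,97)),("top",(137,149))):
    d=get_image(nm);im=cv2.resize(d["frame"][b:b+100,a:a+100,::-1],(400,400),interpolation=cv2.INTER_CUBIC)
    P=lambda p:tuple(int((x-o+.5)*4) for x,o in zip(proj(d,p),(a,b)))
    c=np.array([.5433,.1804,.115]);th=np.radians(193.6);ex=np.array([np.cos(th),np.sin(th),0]);ey=np.array([-ex[1],ex[0],0]);ez=np.array([0,0,1])
    for r,z in((.061,.022),(.028,.0105)):
        cv2.polylines(im,[np.array([P(c+r*(ex*np.cos(t)+ey*np.sin(t))+ez*z) for t in np.linspace(0,6.28,40)])],True,(0,200,0),1)
    cv2.circle(im,P(c+ex*.075+ez*.022),3,(255,0,0),-1)
    cv2.circle(im,P(c+ez*.026),2,(255,0,255),-1)
    pc=np.array([.5435,.18,.065]);th=np.radians(-166.3);u=np.array([np.cos(th),np.sin(th),0]);w=np.array([-u[1],u[0],0])
    cv2.polylines(im,[np.array([P(pc+u*i*.088+w*j*.054) for i,j in((1,1),(1,-1),(-1,-1),(-1,1))])],True,(0,0,255),1)
    out.append(im)
cv2.imwrite("pics/f.png",np.hstack(out))
f=get_image("top")["frame"];cv2.imwrite("pics/ft.png",f[:,:,::-1])
E
```

```text
time: 14.65
tcp_pos: [0.5433, 0.1805, 0.2183]
tcp_rot: [0.618, 0.786, -0.0, -0.0]
wrist_force: [-1.0, -0.4, -2.9]
grip_width: 0.011
```

View pics/f.png

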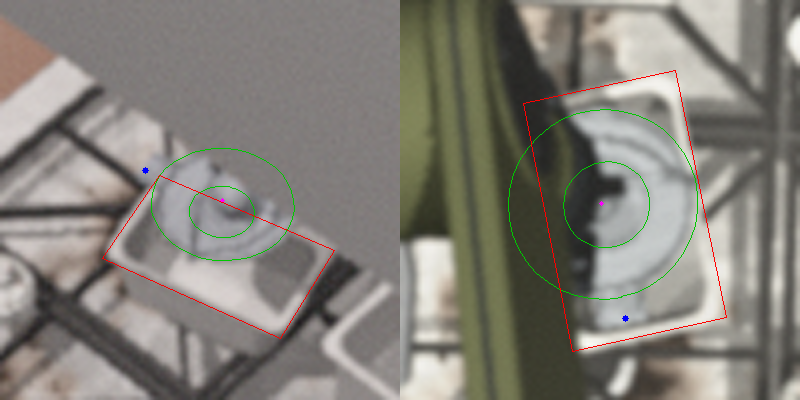

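View pics/ft.png

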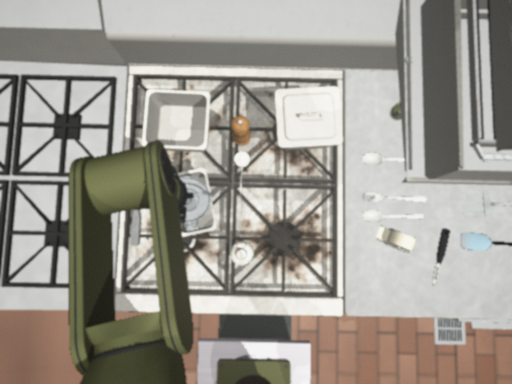

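```bash
python3 - <<'E'
from h import *
from plant import get_image,look_for
out=[]
for nm,(a,b) in(("side",(260,120)),("top",(165,165))):
    d=get_image(nm);im=cv2.resize(d["frame"][b:b+70,a:a+50,::-1],(400,560),interpolation=cv2.INTER_CUBIC);out.append(im)
    T=np.array(d["T"])
    for n in("ball","dish","dish_mid","dish_lip","pan"):
        for q in look_for(nm,n)[:2]:
            p=np.array(q["point"]);print(nm,n,round(q["p"],2),(T[:3,:3]@p+T[:3,3]).round(3))
    print(proj(d,[.5433,.1805,.141]))
cv2.imwrite("pics/z.png",np.hstack(out))
E
```

```text
side dish 0.62 [0.546 0.167 0.127]
side dish_mid 0.61 [0.55  0.168 0.127]
side dish_lip 0.92 [0.548 0.16  0.131]
side pan 0.68 [0.552 0.178 0.017]
(np.float64(289.24166713519224), np.float64(146.5773052225951))
top dish 0.95 [0.543 0.156 0.131]
top dish 0.71 [0.5   0.159 0.034]
top dish_mid 0.67 [0.543 0.161 0.128]
top dish_lip 0.82 [0.542 0.162 0.128]
top pan 0.76 [0.498 0.158 0.035]
(np.float64(186.95894402583747), np.float64(199.32597506653306))
```

View pics/z.png

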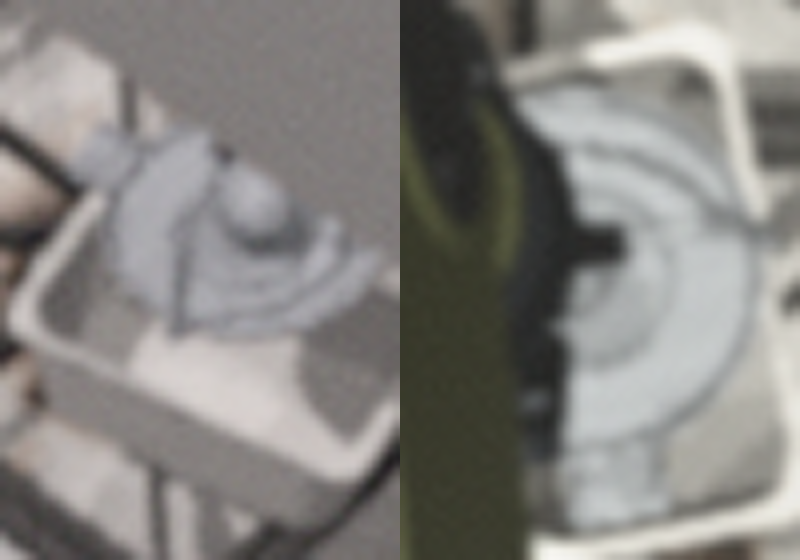

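```bash
python3 - <<'E'
from h import *
from plant import get_image
d=get_image("side")
for c in([.4861,-.1565,.1405],[.5433,.1805,.1408]):print(proj(d,c))
old=cv2.resize(cv2.imread("pics/l3.png")[:,:400],(100,100),interpolation=cv2.INTER_AREA)
new=d["frame"][97:197,234:334,::-1]
for nm,(x0,x1,y0,y1) in(("ball",(50,66,42,58)),("dish",(36,52,42,65))):
    A=cv2.resize(new[y0:y1,x0:x1],None,fx=4,fy=4,interpolation=cv2.INTER_CUBIC);B=cv2.resize(old[y0-5:y1+5,x0-5:x1+5],None,fx=4,fy=4,interpolation=cv2.INTER_CUBIC)
    r=cv2.matchTemplate(B,A,cv2.TM_CCOEFF_NORMED);_,m,_,l=cv2.minMaxLoc(r);print(nm,m,(l[0]/4-5,l[1]/4-5))
a=cv2.imread("pics/l2.png")[100:300,130:330];cv2.imwrite("pics/l2z.png",cv2.resize(a,(600,600)))
E
```

```text
(np.float64(206.03599954008345), np.float64(198.59348590358954))
(np.float64(289.23864978488143), np.float64(146.61410910827414))
ball 0.9942429065704346 (0.0, 0.0)
dish 0.9910854697227478 (0.0, 0.0)
```

View pics/l2z.png

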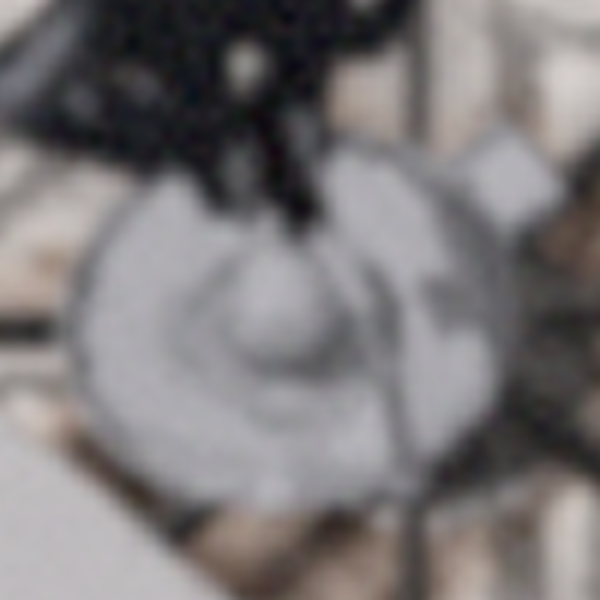

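```bash
python3 -c "
from plant import workorder;print(workorder.close_job())"
```

```text
the job is handed in; nothing more can be done
None
```

The dish is held level and still over the middle of the small pan, with its lip pointing to the end nearest the robot, and I have handed the job in. It took about 15 s of the 48 s allowed.

I gripped the black bar at 70 N (fingers 11 mm apart) and lifted the dish gently. I then moved it about 34 cm at up to 0.1 m/s while turning it about 117° to line up with the pan's long axis.

**Last checks**
- **Position:** the TCP was at (0.543, 0.1805, 0.218), within about 1 mm of the measured pan centre. That puts the underside at about 0.115 m, 5 cm above the rim.
- **Direction:** the lip points along the pan to within about 1–3°, judged from overlays on the pictures.
- **Ball:** it lies inside the ring, and the dish and ball showed no movement between pictures taken more than 1 s apart.
- **Surroundings:** the wrist force was only the weight of the dish and ball (about 3 N). In the pictures, the things standing around had not visibly moved.

**What disagreed**
- **Ball position:** in the side picture the ball appears 2–3 pixels (up to 9 mm) from the predicted dish centre. It had moved about 5 mm since before the move across, which would still leave it in or near the flat middle.
- **Bar position:** at the start, the side and top cameras disagreed by about 3 mm on where the bar was.
- **Ball not detected:** in the final pictures the trained network did not report the ball at all, so I judged its position by eye.

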